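# Interlock a channel offcut over two open ones

## Robot

A 6-joint arm with a two-finger parallel gripper is mounted at the origin on a cart in front of the work surface, level with it; the furniture and walls round the work are solid. World frame = base frame: x ahead of the robot, y to its left, z up, the work surface at z = 0. Lengths are in mm, angles in rad, forces in N, time in s.
With the tool pointing down it reaches from about 350 to 875 mm from the base axis. Payload 4.2 kg.
Tool frame: the origin (TCP) lies between the finger pads; the fingertips stand 14 mm ahead of it and the grasp point (between the pads) lies 5 mm behind it; z points along the fingers, y is the line along which they close (so a half turn about z gives the same grasp; the last joint's range is limited). The gripper opens to 85 mm and grips with 20 to 120 N. Pads are 22 mm wide; open, the fingers measure 114 mm over their backs; the gripper's body (76 mm by 85 mm) begins 54 mm behind the grasp point. The pads swing forward as they close: fully open they stand 13 mm farther back than shut.
Start: joints at [1.448, 0.385, 0.008, 0, -1.194, -0.259], TCP at [232.837, 579.988, 245.312] pointing down, gripper open.
Joint ranges: [-3.14, 3.14], [-1.21, 2.06], [-1.07, 1.41], [-3.16, 2.05], [-2.99, -0.16], [-3.1, 3.1]. Speed limits (rad/s): [2.79, 2.79, 3.14, 3.14, 3.14, 3.14].

## Interface

Orientations are given as a unit quaternion [x, y, z, w].
In Python, from bench import * gives the robot as it stands.
- The arm moves only by the tool carry_out, never from a script. Its argument "motion" is a list of rows, each a list of 7 numbers: the turn, a rotation vector about the tool's x, y, z in rad, then the shift along the tool's x, y, z in mm, then the opening, from -1 (shut) to 1 (fully open), so that 0 is half open. A call has 1 to 5 rows; each row is the pose to reach, as a shift and turn from the pose commanded when the call began, along the tool's axes at that moment; what a row does not reach only later rows make up. A row lasts 1/8 s, in which the tool goes at most 62.5 mm and 10.7 degrees, less where a joint would pass 70% of its speed; a pose out of reach is approached as far as the arm can. A call with a gripper value outside its range is refused whole. The fingers move at their own pace and stop on an object; the grip force is fixed at half the most. Time passes only in rows, so rows that repeat a pose let the fingers close. It gives the time, the measured TCP pose, the force, the opening and the grip force at its end, in the units of the state.
- read_state(): the state, without advancing time (a new reading comes with each control period).
- get_image(name): name is "side" or "top" or "wrist"; returns a dict with "color" (384x512x3 uint8, blue, green, red), "mtx" (3x3 intrinsics, pixels), "position" and "orientation" of the camera in the world. Camera axes: x right, y down, z forward; pixel columns grow to the right and rows downward; lengths in mm; the calibration is good to about 2 mm. A picture is of the moment at which its call begins. There is no depth.
- job_done(): hands the job in; it is judged then, once.
The state is a dict: "clock": time; "joints": joint angles; "joint_vel": joint speeds; "joint_efforts": joint torques, N m; "position": TCP position; "ee_rot": TCP orientation; "contact_force": force on the tool from outside, world axes, zero at the start; "wrist_torque": the same for the moment, N m; "gripper_width": finger opening in mm; "grasp_force": force on a finger pad.
Only numpy, scipy, OpenCV 4.12 (cv2) and the standard library are available. Lean on these libraries where they do the work, as an engineer would, in place of code of your own. Each camera call takes 0.05 s, during which the arm holds its last target. There are 200 camera calls.

## Task

We are packing the aluminium channel offcuts. Two lie side by side in the plywood cradle, open side up: take the loose channel of the same width, which lies open side down, and set it open side down over the middle of the pair, so that it straddles their two neighbouring flanges, one of its own flanges standing in each trough, fully down and with the ends of all three lined up. Set it down rather than dropping it, and leave the narrow channel where it lies.

Things in the scene. Friction and masses are not known exactly. Their poses are not given: they have to be found in the camera images.
- cap_centre (a point): Centre (half-way up) of the loose plain aluminium U-channel to be placed: 120 long x 54 wide x 40 high (mm), walls 3 thick, about 130 g. It lies on the worktop open side down, its flat slotted web on top, its two flanges (long side walls) upright. x runs along its length, y across its width, z up; grip it across the 54 mm width. Half a turn about z makes no difference.
- seat (a point): Where the centre of the loose channel belongs once seated over the middle of the pair, 29 mm above the worktop. Axes as the cradle's. From this point (mm): trough floors at z = -20, flange tops at z = +17; the two neighbouring flanges to be straddled stand between y = -11 and +11; each trough is free from |y| = 11 to 59, so some 32 mm beside the seated channel stay free for fingers.
- cradle: Fixed plywood board, 140 x 148 mm, 6 thick, origin at the centre of its underside. It holds two channels of the same section as the loose one (120 x 54 x 40, walls 3), open side up, side by side with a gap of 16 between them (centre lines at y = +35 and -35). x runs along the channels, y across, z up. Half a turn about z makes no difference.
- narrow_centre (a point): Centre (half-way up) of a narrow aluminium U-channel, 120 x 24 x 28 mm, walls 3, also lying loose on the worktop open side down. It is too narrow to straddle the pair; a bystander to be left alone. x along its length.
Not all that is in view belongs to the job. What is shaped like the part that bears cap_centre but green or purple is not meant.

How it is judged:
By the outcome, as a careful person would: the job done as asked, in the order asked, and still so for the second after the job is handed in, with the robot touching nothing.
It also fails if it takes over 35 s, if anything falls off the work surface, if the arm or the gripper's body presses on something with over 40 N, if the wrist force passes 120 N, or if a joint passes its speed limit or range.

## Working session

There is one attempt and no reset: what is moved stays moved. The work goes in short steps, Python scripts to look and compute and a tool call to move; the robot and the scene stay as the last step left them, time stands still between calls to the robot, and variables do not carry over. Pictures are saved under pics/ and viewed, at most 10 in all, crops included, and the job is handed in when it is done.

Besides the shell and the picture viewer there is one more tool, called after "Request:" in YAML: its name, and indented under it one key for each argument. carry_out: Moves the arm, as the interface text tells. Its arguments: {"type":"object","properties":{"motion":{"type":"array"}},"required":["motion"]}

```bash
mkdir -p pics; cat > h.py <<'E'
from bench import *
import numpy as np, cv2
from scipy.spatial.transform import Rotation as R
def cam(n):
    im=get_image(n); return im
def ray(im,uv,z):
    K=np.array(im["mtx"]);Rm=R.from_quat(im["orientation"]).as_matrix();p=np.array(im["position"])
    d=(Rm@np.linalg.inv(K)@np.c_[np.atleast_2d(uv),np.ones(len(np.atleast_2d(uv)))].T).T
    return p+d*((z-p[2])/d[:,2])[:,None]
def proj(im,P):
    K=np.array(im["mtx"]);Rm=R.from_quat(im["orientation"]).as_matrix();p=np.array(im["position"])
    c=(np.atleast_2d(P)-p)@Rm@K.T
    return c[:,:2]/c[:,2:]
E
python3 - <<'E'
from h import *
s=read_state();print(s)
a=[cam(n) for n in("top","side")]
for i in a:print(i["position"],i["orientation"],i["mtx"])
cv2.imwrite("pics/a.png",cv2.resize(a[0]["color"],(800,600)))
cv2.imwrite("pics/b.png",cv2.resize(a[1]["color"],(800,600)))
E
```

```text
{'clock': 0.0, 'joints': array([ 1.44759580e+00,  3.85560621e-01,  6.60685719e-03, -5.02131453e-04,
       -1.19400215e+00, -2.58587070e-01]), 'joint_vel': array([-0.00149388,  0.00143183,  0.00109244, -0.00153369,  0.00033432,
       -0.00230401]), 'joint_efforts': array([-7.03233054e-04, -3.92291343e+01,  1.88403261e+01,  4.18619469e+00,
       -4.64514946e-03, -4.07472371e-06]), 'position': array([232.64283901, 579.48167077, 244.21121289]), 'ee_rot': array([ 9.81816862e-01, -1.89827365e-01, -1.59780099e-04,  1.09310227e-03]), 'contact_force': array([-0.80936372,  0.09234355,  0.64744965]), 'wrist_torque': array([-0.01710602,  0.01454373,  0.01010391]), 'grasp_force': 0.0, 'gripper_width': 85.11496694197393}
[429.16890961  42.50707717 960.25746806] [-0.7051113   0.70524164 -0.04890763  0.05532013] [[349.35615876   0.         259.23041481]
 [  0.         349.35615876 191.71728069]
 [  0.           0.           1.        ]]
[ -42.30899489 -867.26598207  474.29148937] [ 0.78996557 -0.22834908  0.16249994 -0.54534839] [[429.34866171   0.         253.90502815]
 [  0.         429.34866171 186.17864865]
 [  0.           0.           1.        ]]
```

View pics/a.png

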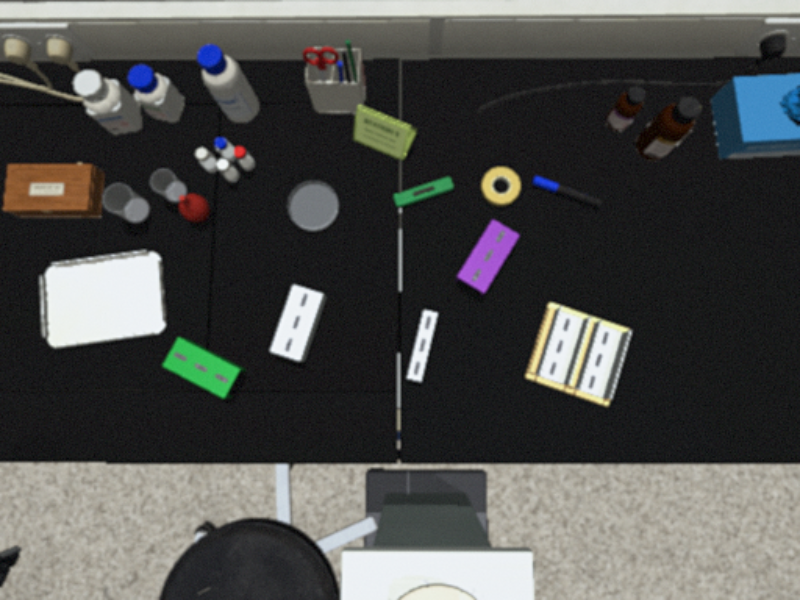

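View pics/b.png

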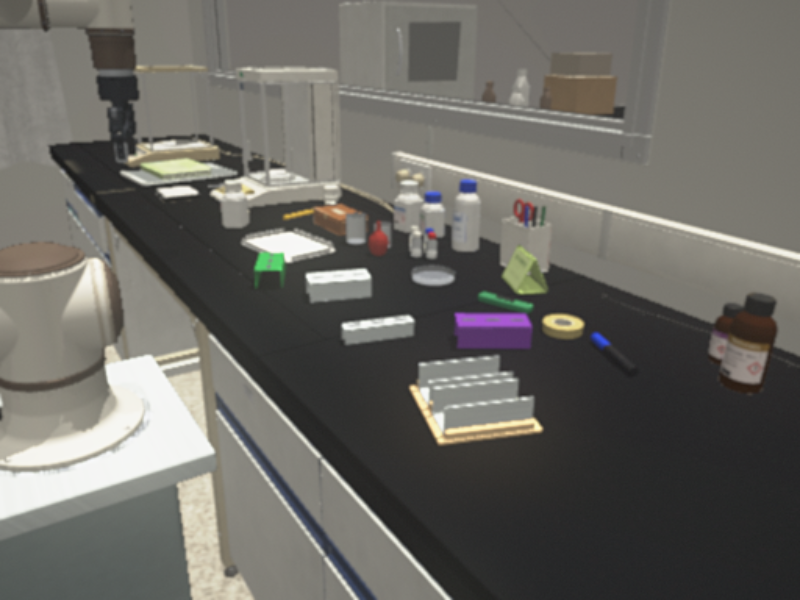

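Both views show the same candidates. In the top view (800-px scale) they are the plain wide channel at (298,323), the narrow one at (423,345), green at (202,367) and purple at (488,256). The cradle is at (580,353). Only the plain wide one fits: aluminium, and as wide as the cradle pair. Next I'll measure it and check it in a crop.

```bash
python3 - <<'E'
from h import *
im=cam("top");c=im["color"]
hsv=cv2.cvtColor(c,cv2.COLOR_BGR2HSV)
def comp(mask,uv):
    n,l=cv2.connectedComponents(mask.astype(np.uint8));return (l==l[uv[1],uv[0]]).astype(np.uint8) if l[uv[1],uv[0]] else None
def rect(m,z,name):
    k=max(cv2.findContours(m,0,1)[0],key=cv2.contourArea)[:,0].astype(float)
    P=ray(im,k,z)[:,:2].astype(np.float32); (cx,cy),(w,h),a=cv2.minAreaRect(P)
    if w<h:a+=90
    print(name,cx,cy,w,h,(a+90)%180-90,m.sum())
for th in(120,180,210,235):
    g=c.min(2)>th
    for n,uv,z in(("cap",(186,212),40),("narrow",(267,230),28)):
        m=comp(g,uv)
        if m is not None: rect(m,z,n+str(th))
m=c.max(2)>60
m=comp(m,(371,226)); rect(m,6,"cradle")
w=((hsv[...,1]>50)&(c[...,2]>110)).astype(np.uint8); w[:, :330]=0;w[:,410:]=0;w[:188]=0;w[265:]=0
rect(cv2.dilate(w,np.ones((3,3)))&w,6,"wood")
a=cv2.resize(c[170:260,165:225],(400,600),interpolation=2);b=cv2.resize(c[185:265,330:410],(400,600)[:1]+(400,),interpolation=2)
o=np.zeros((600,800,3),np.uint8);o[:,:400]=a;o[:400,400:]=b;cv2.imwrite("pics/c.png",o)
E
```

```text
cap120 528.0554809570312 236.18634033203125 57.33688735961914 122.4125747680664 -17.25176239013672 980
narrow120 489.8656005859375 22.68308448791504 26.56942367553711 122.12895965576172 -13.785942077636719 456
cap180 528.1195678710938 235.94815063476562 53.64678955078125 119.03092956542969 -17.269241333007812 839
narrow180 490.28314208984375 21.95328140258789 23.183809280395508 118.239501953125 -14.170623779296875 337
cap210 528.1055908203125 236.04251098632812 52.2248649597168 117.58814239501953 -17.361557006835938 782
narrow210 490.2769775390625 21.92953872680664 21.940534591674805 118.23959350585938 -14.176193237304688 287
cap235 528.281982421875 236.78524780273438 49.60784912109375 115.82169342041016 -17.49060821533203 664
cradle 477.1837158203125 -249.43589782714844 156.47323608398438 145.8802490234375 70.53356170654297 3098
wood 477.1856384277344 -248.1978759765625 149.8199005126953 142.55563354492188 70.60040283203125 799
```

View pics/c.png

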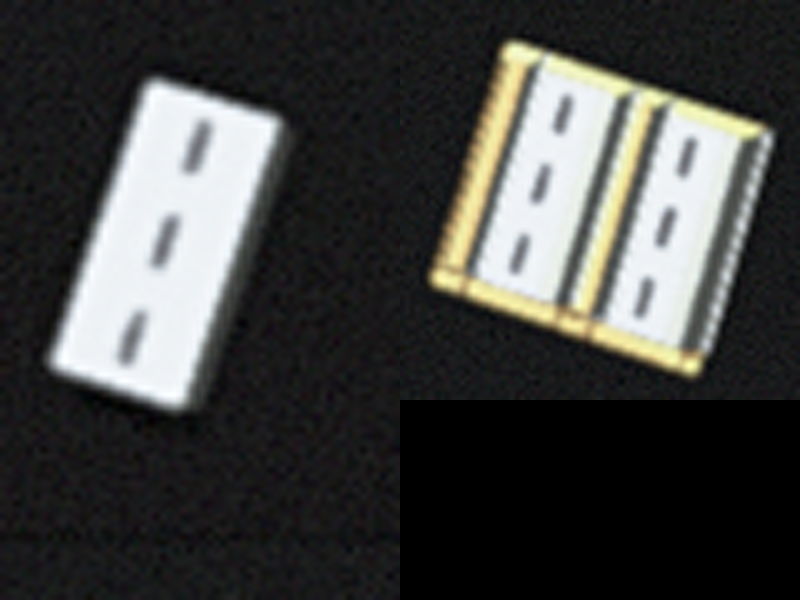

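The crop shows the plain slotted white/grey channel at left, about 54 x 120 and 40 high as described. The cradle, with two open-up channels, is at right. Cap: (528,236), axis -17.3°. Cradle: about (477,-248), axis about -19.4°. I'm moving over the cap now.

```bash
cat >> h.py <<'E'
def rel(x,y,z,deg):
    s=read_state();Rt=R.from_quat(s["ee_rot"]);p=np.array(s["position"])
    G=R.from_euler('z',deg,degrees=True)*R.from_quat([1,0,0,0])
    print("from",p.round(1),"turn",(Rt.inv()*G).as_rotvec().round(4),"shift",Rt.inv().apply(np.array([x,y,z])-p).round(1))
E
python3 -c "
from h import *
rel(528,236,200,-17.3)"
```

```text
from [232.7 579.6 244.5] turn [ 0.0017 -0.0001 -0.0799] shift [402.1 208.7  44.9]
```

Request:
carry_out:
  motion:
    - [0,0,-0.08,402,209,0,1]
    - [0,0,-0.08,402,209,0,1]
    - [0,0,-0.08,402,209,0,1]
    - [0,0,-0.08,402,209,0,1]
    - [0,0,-0.08,402,209,0,1]

```text
clock: 0.78
position: [437.3, 341.2, 245.2]
ee_rot: [0.989, -0.15, -0.0, 0.0]
contact_force: [1.1, 0.2, 0.1]
gripper_width: 85.7
grasp_force: 0.0
```

```bash
python3 -c "
from h import *
rel(528,236,200,-17.3)"
```

```text
from [437.3 341.2 245.2] turn [0.0001 0.0001 0.0006] shift [117.8  73.5  45.2]
```

Request:
carry_out:
  motion:
    - [0,0,0,118,73.5,25,1]
    - [0,0,0,118,73.5,25,1]
    - [0,0,0,118,73.5,25,1]
    - [0,0,0,118,73.5,25,1]

```text
clock: 1.27
position: [527.6, 236.8, 219.7]
ee_rot: [0.988, -0.151, -0.0, 0.0]
contact_force: [0.2, 0.1, -0.5]
gripper_width: 85.7
grasp_force: 0.0
```

```bash
python3 - <<'E'
from h import *
im=cam("wrist");c=im["color"];s=read_state();print(s["position"],s["ee_rot"],im["position"])
cv2.imwrite("pics/w1.png",c)
n,l,st,ce=cv2.connectedComponentsWithStats((c.min(2)>185).astype(np.uint8))
for i in range(1,n):
    if st[i,4]<1500:continue
    k=max(cv2.findContours((l==i).astype(np.uint8),0,1)[0],key=cv2.contourArea)[:,0].astype(float)
    print(st[i],cv2.minAreaRect(ray(im,k,40)[:,:2].astype(np.float32)))
rel(528,236,22,-17.3)
E
```

```text
[527.15492905 237.72364225 220.14709414] [ 9.88597401e-01 -1.50582696e-01 -1.68840914e-04  4.95944414e-05] [591.77231493 217.77847131 348.28029975]
[ 464   78   38  125 2359] ((495.10186767578125, 32.68061828613281), (22.18992805480957, 114.38117218017578), 76.13328552246094)
[ 229  110   59  123 6230] ((529.2505493164062, 239.2648468017578), (53.2517204284668, 118.543212890625), 72.6405029296875)
[   0  167   54  100 2764] ((549.9105834960938, 474.2817687988281), (52.33169937133789, 106.06454467773438), 60.7549934387207)
from [527.2 237.7 220.1] turn [ 0.0001  0.0003 -0.0004] shift [  1.4   1.4 198.1]
```

View pics/w1.png

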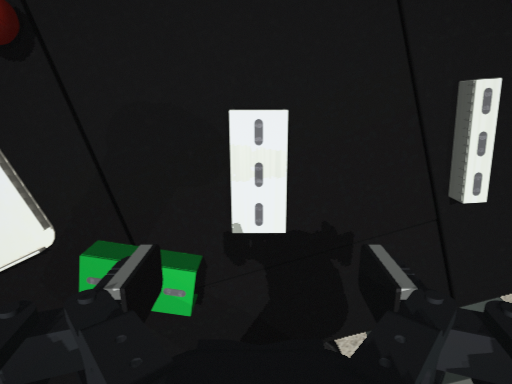

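The wrist view shows the cap at columns 229–288, rows 110–233, centred between the finger pads. Green is at lower left and the narrow channel at right, both clear. The wrist estimate (529,239) and the top estimate (528,236) agree, so I'm descending.

Request:
carry_out:
  motion:
    - [0,0,0,1.5,-0.5,60,1]
    - [0,0,0,1.5,-0.5,120,1]
    - [0,0,0,1.5,-0.5,170,1]
    - [0,0,0,1.5,-0.5,197,1]
    - [0,0,0,1.5,-0.5,197,1]

```text
clock: 1.95
position: [527.1, 238.3, 21.6]
ee_rot: [0.989, -0.149, -0.002, 0.002]
contact_force: [0.1, 0.1, 1.3]
gripper_width: 85.5
grasp_force: 0.0
```

Request:
carry_out:
  motion:
    - [0,0,0,0,0,0,-0.5]
    - [0,0,0,0,0,0,-1]
    - [0,0,0,0,0,0,-1]
    - [0,0,0,0,0,0,-1]
    - [0,0,0,0,0,0,-1]

```text
clock: 2.58
position: [529.9, 238.9, 25.6]
ee_rot: [0.989, -0.15, 0.002, -0.002]
contact_force: [-2.6, 2.4, 7.1]
gripper_width: 53.3
grasp_force: 64.4
```

Request:
carry_out:
  motion:
    - [0,0,0,0,0,-15,-1]
    - [0,0,0,0,0,-50,-1]
    - [0,0,0,0,0,-100,-1]
    - [0,0,0,0,0,-150,-1]
    - [0,0,0,0,0,-150,-1]

```text
clock: 3.2
position: [531.0, 238.9, 179.2]
ee_rot: [0.989, -0.15, 0.004, -0.004]
contact_force: [0.7, -0.0, -1.4]
gripper_width: 52.7
grasp_force: 63.7
```

```bash
python3 - <<'E'
from h import *
s=read_state();print(s["gripper_width"],s["contact_force"])
rel(477,-248,200,-19.4)
E
```

```text
52.65052075729557 [ 0.72878456 -0.00488184 -1.35498919]
from [531.  238.9 179.2] turn [-0.009  -0.0067  0.0371] shift [ 93.2 480.8 -24.4]
```

Request:
carry_out:
  motion:
    - [-0.009,-0.007,0.037,3,60,-30,-1]
    - [-0.009,-0.007,0.037,6,120,-40,-1]
    - [-0.009,-0.007,0.037,8,182,-40,-1]
    - [-0.009,-0.007,0.037,10,244,-40,-1]
    - [-0.009,-0.007,0.037,10,306,-40,-1]

```text
clock: 3.82
position: [446.1, -58.0, 213.0]
ee_rot: [0.986, -0.169, -0.005, 0.004]
contact_force: [0.2, 0.2, -2.4]
gripper_width: 53.3
grasp_force: 63.7
```

Request:
carry_out:
  motion:
    - [0,0,0,3,60,0,-1]
    - [0,0,0,3,120,0,-1]
    - [0,0,0,3,172,0,-1]
    - [0,0,0,3,172,0,-1]

```text
clock: 4.32
position: [391.1, -221.7, 214.2]
ee_rot: [0.985, -0.172, -0.005, 0.004]
contact_force: [1.1, 0.2, -0.5]
gripper_width: 52.8
grasp_force: 63.7
```

```bash
python3 - <<'E'
from h import *
im=cam("wrist");c=im["color"];s=read_state();print(s["position"],s["ee_rot"],s["gripper_width"],im["position"],im["orientation"])
cv2.imwrite("pics/w2.png",cv2.resize(c,(800,600)));np.save("w2.npy",c)
rel(477,-248,200,-19.4)
E
```

```text
[ 391.90394667 -220.50855676  214.27057368] [ 0.98530859 -0.1706713  -0.00496178  0.00369695] 53.160745342392985 [ 455.78021679 -242.63223602  342.23892093] [-0.56946923  0.81024787  0.1111014  -0.08282313]
from [ 391.9 -220.5  214.3] turn [ 0.009   0.0085 -0.0044] shift [89.5 -2.9 13.5]
```

View pics/w2.png

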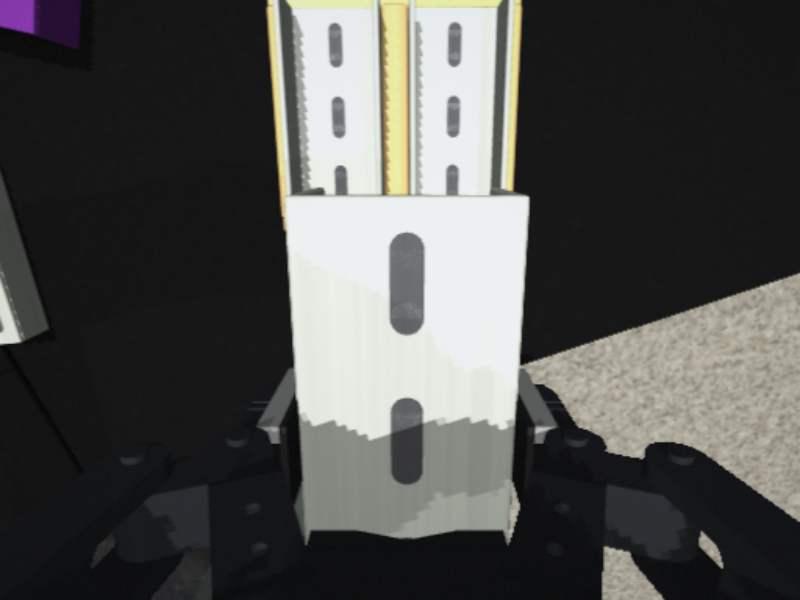

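The wrist view (800 px wide) shows the cap held straight: front edge at row 195, columns 288–528, slots at (407,283) and (407,441). Behind it are the cradle troughs, with floor slots at (336,45), (339,117), (455,45) and (453,117). I'll cast those features onto their heights.

```bash
python3 - <<'E'
from h import *
im=cam("wrist");c=im["color"];g=c.max(2)
s=read_state();p=s["position"];Rt=R.from_quat(s["ee_rot"]);print(p)
m=((g<150)).astype(np.uint8)
n,l,st,ce=cv2.connectedComponentsWithStats(m)
u=R.from_euler('z',-19.4,degrees=True).as_matrix()[:2,:2]
seat=np.array([477.2,-248.3])
for i in range(1,n):
    x,y,w,h,a=st[i]
    if a<60 or a>3000 : continue
    uv=np.array([[x+w/2-.5,y+h/2-.5],[x+w/2-.5,y-.5],[x+w/2-.5,y+h-.5]])
    P=ray(im,uv,9) if y+h<125 else ray(im,uv,p[2]+15.5)
    print(st[i],P.round(1)[0],"cradle axes:",((P[:,:2]-seat)@u).round(1).tolist(),"tool:",Rt.inv().apply(P-p).round(1)[0])
# cap corners: front edge, bright mask rows
b=(g>190)
for r in(126,130,135,150,180,220):
    k=np.where(b[r,150:380])[0]+150;print(r,k.min(),k.max())
col=g[110:140,[200,215,240,300,320]];print(col.T.tolist())
# wood ends in a column
print("far end",[ (q,c[:12,q].tolist()) for q in(215,290)])
E
```

```text
[ 392.55433621 -219.68405869  214.39667321]
[ 180    0   28  125 1125] [ 474.2 -226.   229.9] cradle axes: [[-10.3, 20.0], [7.4, 18.9], [-29.7, 21.1]] tool: [ 78.9 -21.2 -16.3]
[244   2   5 123 316] [ 468.3 -241.7  229.9] cradle axes: [[-10.6, 3.3], [6.9, 3.0], [-29.8, 3.6]] tool: [ 78.6  -4.5 -16.2]
[263   5   2 120 121] [ 466.  -246.8  229.9] cradle axes: [[-11.1, -2.3], [6.0, -2.3], [-29.8, -2.2]] tool: [ 78.2   1.1 -16.1]
[213  15   8  28 184] [ 528.2 -227.     9. ] cradle axes: [[41.0, 37.0], [52.6, 36.6], [29.2, 37.5]] tool: [132.  -40.3 204. ]
[289  15   8  28 196] [ 504.8 -292.9    9. ] cradle axes: [[40.9, -32.9], [52.5, -32.6], [29.0, -33.1]] tool: [132.   29.6 204.6]
[288  62   8  26 175] [ 467.2 -279.6    9. ] cradle axes: [[1.0, -32.8], [12.5, -32.6], [-10.8, -33.1]] tool: [ 92.   29.7 204.9]
[215  68   7  21 125] [ 487.7 -212.5    9. ] cradle axes: [[-2.0, 37.3], [7.4, 36.9], [-11.5, 37.7]] tool: [ 88.9 -40.5 204.3]
[216 106   8  19 129] [ 456.1 -227.8  229.9] cradle axes: [[-26.7, 12.3], [-23.6, 12.2], [-29.8, 12.5]] tool: [ 62.5 -13.5 -16.1]
[288 106   7  19 118] [ 44
[... 794 characters left out ...]
242, 241, 241, 241, 242, 242, 241, 242, 242, 238, 182, 233, 240, 242, 242, 242, 242, 242, 242, 242, 242, 241, 242, 242, 242], [85, 85, 86, 85, 86, 86, 85, 86, 85, 83, 92, 110, 105, 96, 100, 174, 230, 240, 242, 242, 242, 242, 241, 242, 242, 242, 242, 242, 242, 242]]
far end [(215, [[182, 235, 230], [181, 235, 230], [181, 235, 230], [177, 235, 231], [171, 233, 229], [171, 217, 211], [237, 235, 231], [237, 235, 231], [237, 235, 231], [237, 235, 231], [237, 235, 231], [238, 235, 231]]), (290, [[169, 235, 230], [167, 235, 231], [164, 235, 230], [163, 235, 231], [164, 233, 229], [180, 214, 208], [237, 235, 231], [237, 235, 231], [237, 235, 231], [237, 235, 231], [238, 235, 231], [238, 235, 231]])]
```

The slots check out: 40 mm pitch and 69.9 mm between troughs (should be 70). The cap centre sits at the TCP within 0.3 mm, and the seat is at about (478.8,-246.7), parallel to the present tool yaw. Moving above it.

```bash
python3 - <<'E'
from h import *
q=R.from_quat(read_state()["ee_rot"]);x=q.as_matrix()[:,0];d=np.degrees(np.arctan2(x[1],x[0]));print(d)
rel(478.8,-246.7,110,d)
E
```

```text
-19.534801865962553
from [ 392.6 -219.7  214.4] turn [0.0089 0.0081 0.    ] shift [ 91.2  -4.3 103.6]
```

Request:
carry_out:
  motion:
    - [0.009,0.008,0,45,-2,20,-1]
    - [0.009,0.008,0,91,-4.5,50,-1]
    - [0.009,0.008,0,91,-4.5,95,-1]
    - [0.009,0.008,0,91,-4.5,104,-1]
    - [0.009,0.008,0,91,-4.5,104,-1]

```text
clock: 5.05
position: [480.0, -245.3, 110.5]
ee_rot: [0.986, -0.168, 0.0, 0.0]
contact_force: [-0.6, 0.7, -0.8]
gripper_width: 52.8
grasp_force: 63.7
```

```bash
python3 - <<'E'
from h import *
im=cam("wrist");t=cam("side")
rel(478.8,-246.7,33,-19.5)
c=t["color"];print(proj(t,[478.8,-246.7,60]))
u=proj(t,[478.8,-246.7,60])[0].astype(int)
x0=max(0,u[0]-80);y0=max(0,u[1]-80)
o=np.hstack([cv2.resize(im["color"],(400,300)),cv2.resize(c[y0:y0+120,x0:x0+160],(400,300))]);cv2.imwrite("pics/d.png",o)
E
```

```text
from [ 481.  -245.8  112.2] turn [ 0.0001 -0.0047  0.003 ] shift [-2.1  1.5 79.2]
[[302.75244182 236.52821127]]
```

View pics/d.png

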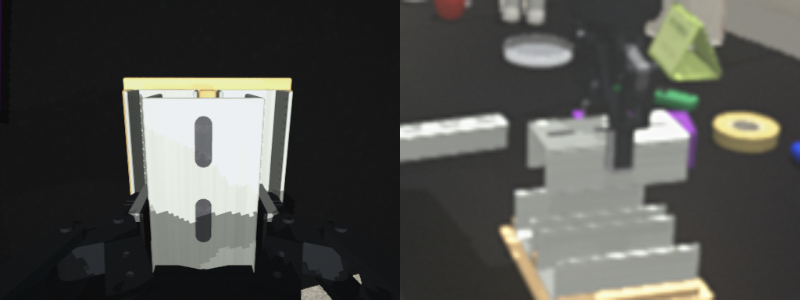

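The cap hovers over the pair, roughly centred: outer flanges at columns 128 and 287, cap at 144–263 (left panel). The side view agrees. I'll measure the end alignment and lower partway.

```bash
cat > al.py <<'E'
from h import *
import sys
u=R.from_euler('z',-19.5,degrees=True).as_matrix()[:2,:2]
for _ in range(2):
    im=cam("wrist");c=im["color"].astype(int);s=read_state();p=s["position"]
    S=(c.max(2)-c.min(2)); out=[]
    zt=p[2]+15.5
    for q in(200,215,305,320):
        ys=np.where(S[:200,q]>35)[0]
        if len(ys)==0: continue
        uv=[[q,ys.min()-.5],[q,ys.max()+.5]]
        out.append((q,ys.min(),ys.max(),((ray(im,uv,6)[:,:2]-p[:2])@u).round(1).tolist()))
    print("tcp",p.round(1),"gw",s["gripper_width"].round(1)); 
    for o in out: print(" wood far edge(+70)/inner(+60) rel TCP:",o)
    sl=(c.max(2)<150).astype(np.uint8);n,l,st,ce=cv2.connectedComponentsWithStats(sl)
    for x,y,w,h,a in st[1:]:
        if 600<a<3000 and 15<w<40 and h<90:
            print(" slot",x,y,w,h,((ray(im,[[x+w/2-.5,y+h/2-.5]],zt)[:,:2]-p[:2])@u).round(1).tolist())
    print(" cap edge rows", [(q,np.where(np.abs(np.diff(c[110:150,q].min(1)))>15)[0]+110) for q in(200,230,300)])
E
python3 al.py
```

```text
Traceback (most recent call last):
  File "al.py", line 13, in <module>
    print("tcp",p.round(1),"gw",s["gripper_width"].round(1));
                                ^^^^^^^^^^^^^^^^^^^^^^^^
AttributeError: 'float' object has no attribute 'round'
```

```bash
sed -i 's/s\["gripper_width"\].round(1)/s["gripper_width"]/' al.py; python3 al.py
```

```text
tcp [ 480.8 -246.   112.3] gw 53.11883010389081
 wood far edge(+70)/inner(+60) rel TCP: (200, np.int64(102), np.int64(117), [[68.0, 42.9], [57.3, 43.4]])
 wood far edge(+70)/inner(+60) rel TCP: (215, np.int64(102), np.int64(117), [[68.0, 32.6], [57.3, 33.0]])
 wood far edge(+70)/inner(+60) rel TCP: (305, np.int64(102), np.int64(117), [[68.2, -29.2], [57.5, -29.6]])
 wood far edge(+70)/inner(+60) rel TCP: (320, np.int64(102), np.int64(117), [[68.2, -39.5], [57.5, -40.1]])
 slot 250 149 21 65 [[40.1, 1.4]]
 cap edge rows [(200, array([117, 119, 120, 124, 125])), (230, array([117, 124, 125])), (300, array([116, 117, 124, 125]))]
tcp [ 480.6 -246.1  112. ] gw 53.028175401083246
 wood far edge(+70)/inner(+60) rel TCP: (200, np.int64(102), np.int64(116), [[68.0, 42.9], [58.0, 43.3]])
 wood far edge(+70)/inner(+60) rel TCP: (215, np.int64(102), np.int64(116), [[68.1, 32.6], [58.0, 32.9]])
 wood far edge(+70)/inner(+60) rel TCP: (305, np.int64(102), np.int64(116), [[68.2, -29.3], [58.2, -29.6]])
 wood far edge(+70)/inner(+60) rel TCP: (320, np.int64(102), np.int64(116), [[68.3, -39.6], [58.2, -40.1]])
 slot 250 149 21 65 [[40.1, 1.3]]
 cap edge rows [(200, array([116, 117, 119, 120, 124, 125])), (230, array([117, 124, 125])), (300, array([117, 124, 125]))]
```

Request:
carry_out:
  motion:
    - [0,-0.004,0.003,-2,2.5,5,-1]
    - [0,-0.004,0.003,-2,2.5,20,-1]
    - [0,-0.004,0.003,-2,2.5,42,-1]
    - [0,-0.004,0.003,-2,2.5,60,-1]
    - [0,-0.004,0.003,-2,2.5,60,-1]

```text
clock: 5.92
position: [475.5, -247.5, 48.0]
ee_rot: [0.985, -0.17, -0.004, -0.0]
contact_force: [-0.1, 0.7, -1.5]
gripper_width: 53.1
grasp_force: 63.7
```

```bash
python3 al.py; python3 -c "
from h import *
s=read_state();print(s['contact_force']);rel(478.8,-246.7,33,-19.5)"
```

```text
tcp [ 476.5 -247.7   49.2] gw 52.768742167078905
 wood far edge(+70)/inner(+60) rel TCP: (200, np.int64(90), np.int64(110), [[71.7, 30.5], [61.6, 31.0]])
 wood far edge(+70)/inner(+60) rel TCP: (215, np.int64(90), np.int64(110), [[71.7, 23.1], [61.6, 23.5]])
 wood far edge(+70)/inner(+60) rel TCP: (305, np.int64(90), np.int64(110), [[71.6, -21.1], [61.6, -21.5]])
 wood far edge(+70)/inner(+60) rel TCP: (320, np.int64(90), np.int64(110), [[71.6, -28.5], [61.6, -29.0]])
 slot 250 149 21 65 [[39.6, 1.0]]
 cap edge rows [(200, array([111, 119, 120, 124, 125])), (230, array([111, 124, 125])), (300, array([110, 111, 124, 125]))]
tcp [ 477.2 -247.9   50. ] gw 53.24353374219327
 wood far edge(+70)/inner(+60) rel TCP: (200, np.int64(92), np.int64(113), [[71.2, 30.8], [60.6, 31.4]])
 wood far edge(+70)/inner(+60) rel TCP: (215, np.int64(92), np.int64(113), [[71.2, 23.4], [60.5, 23.8]])
 wood far edge(+70)/inner(+60) rel TCP: (305, np.int64(92), np.int64(112), [[71.1, -21.3], [61.0, -21.7]])
 wood far edge(+70)/inner(+60) rel TCP: (320, np.int64(92), np.int64(112), [[71.1, -28.8], [61.0, -29.3]])
 slot 250 149 21 65 [[39.8, 1.0]]
 cap edge rows [(200, array([113, 114, 119, 120, 124, 125])), (230, array([113, 114, 124, 125])), (300, array([112, 113, 124, 125]))]
[0.10025025 0.36624779 0.60394822]
from [ 477.2 -247.9   50. ] turn [ 0.0004  0.0033 -0.0013] shift [ 1.2 -1.6 17. ]
```

Request:
carry_out:
  motion:
    - [0,0,0,0,0,4,-1]
    - [0,0,0,0,0,6,-1]
    - [0,0,0,0,0,6,-1]
    - [0,0,0,0,0,6,-1]
    - [0,0,0,0,0,6,-1]

```text
clock: 6.65
position: [477.3, -247.7, 44.4]
ee_rot: [0.985, -0.17, -0.001, -0.0]
contact_force: [-1.0, -0.4, -0.8]
gripper_width: 52.8
grasp_force: 63.7
```

```bash
python3 al.py; python3 -c "
from h import *
s=read_state();print(s['contact_force']);rel(478.8,-246.7,33,-19.5)"
```

```text
tcp [ 477.2 -247.7   44.3] gw 53.116004674158106
 wood far edge(+70)/inner(+60) rel TCP: (200, np.int64(94), np.int64(115), [[70.9, 30.2], [60.6, 30.7]])
 wood far edge(+70)/inner(+60) rel TCP: (215, np.int64(94), np.int64(115), [[70.9, 22.9], [60.6, 23.3]])
 wood far edge(+70)/inner(+60) rel TCP: (305, np.int64(94), np.int64(115), [[70.9, -20.6], [60.5, -21.0]])
 wood far edge(+70)/inner(+60) rel TCP: (320, np.int64(94), np.int64(115), [[70.9, -27.9], [60.5, -28.4]])
 slot 250 149 21 65 [[40.2, 1.1]]
 cap edge rows [(200, array([115, 116, 119, 120, 124, 125])), (230, array([115, 116, 124, 125])), (300, array([115, 124, 125]))]
tcp [ 477.2 -247.7   44.3] gw 53.21849043648404
 wood far edge(+70)/inner(+60) rel TCP: (200, np.int64(94), np.int64(115), [[70.9, 30.2], [60.6, 30.7]])
 wood far edge(+70)/inner(+60) rel TCP: (215, np.int64(94), np.int64(115), [[70.9, 22.9], [60.6, 23.3]])
 wood far edge(+70)/inner(+60) rel TCP: (305, np.int64(94), np.int64(115), [[70.9, -20.6], [60.5, -21.0]])
 wood far edge(+70)/inner(+60) rel TCP: (320, np.int64(94), np.int64(115), [[70.9, -27.9], [60.5, -28.4]])
 slot 250 149 21 65 [[40.2, 1.1]]
 cap edge rows [(200, array([115, 116, 119, 120, 124, 125])), (230, array([115, 116, 124, 125])), (300, array([115, 124, 125]))]
[ 0.88275001 -0.0882768  -0.74640558]
from [ 477.2 -247.7   44.3] turn [ 0.0001  0.0026 -0.0014] shift [ 1.2 -1.5 11.3]
```

Request:
carry_out:
  motion:
    - [0,0.003,0,0.5,0,3,-1]
    - [0,0.003,0,0.5,0,5,-1]
    - [0,0.003,0,0.5,0,7,-1]
    - [0,0.003,0,0.5,0,8,-1]
    - [0,0.003,0,0.5,0,8,-1]

```text
clock: 7.38
position: [477.6, -247.9, 36.1]
ee_rot: [0.985, -0.17, -0.0, 0.0]
contact_force: [-0.5, -0.1, -0.6]
gripper_width: 53.5
grasp_force: 63.7
```

Request:
carry_out:
  motion:
    - [0,0,0,0,0,1,-1]
    - [0,0,0,0,0,2,-1]
    - [0,0,0,0,0,2,-1]

```text
clock: 7.75
position: [477.7, -247.9, 34.6]
ee_rot: [0.985, -0.17, 0.0, 0.0]
contact_force: [-1.0, 1.1, 3.5]
gripper_width: 52.8
grasp_force: 64.1
```

Request:
carry_out:
  motion:
    - [0,0,0,0,0,1,-1]
    - [0,0,0,0,0,1,-1]

```text
clock: 8.0
position: [477.7, -247.9, 34.6]
ee_rot: [0.985, -0.17, 0.0, 0.0]
contact_force: [-3.3, 1.9, 9.7]
gripper_width: 52.7
grasp_force: 64.9
```

```bash
python3 al.py
```

```text
tcp [ 477.7 -247.9   34.6] gw 53.429229347764114
 wood far edge(+70)/inner(+60) rel TCP: (200, np.int64(95), np.int64(117), [[70.4, 28.6], [60.1, 29.1]])
 wood far edge(+70)/inner(+60) rel TCP: (215, np.int64(95), np.int64(117), [[70.4, 21.7], [60.1, 22.1]])
 wood far edge(+70)/inner(+60) rel TCP: (305, np.int64(95), np.int64(117), [[70.3, -19.4], [60.1, -19.7]])
 wood far edge(+70)/inner(+60) rel TCP: (320, np.int64(95), np.int64(117), [[70.3, -26.2], [60.1, -26.7]])
 slot 250 149 21 65 [[40.1, 1.1]]
 cap edge rows [(200, array([117, 118, 119, 120, 124, 125])), (230, array([117, 118, 121, 122, 124, 125])), (300, array([116, 117, 118, 124, 125]))]
tcp [ 477.7 -247.9   34.6] gw 53.21320083894794
 wood far edge(+70)/inner(+60) rel TCP: (200, np.int64(95), np.int64(117), [[70.4, 28.6], [60.1, 29.1]])
 wood far edge(+70)/inner(+60) rel TCP: (215, np.int64(95), np.int64(117), [[70.3, 21.7], [60.1, 22.1]])
 wood far edge(+70)/inner(+60) rel TCP: (305, np.int64(95), np.int64(117), [[70.3, -19.4], [60.1, -19.7]])
 wood far edge(+70)/inner(+60) rel TCP: (320, np.int64(95), np.int64(117), [[70.3, -26.2], [60.1, -26.7]])
 slot 250 149 21 65 [[40.1, 1.1]]
 cap edge rows [(200, array([117, 118, 119, 120, 124, 125])), (230, array([117, 118, 121, 122, 124, 125])), (300, array([116, 117, 118, 124, 125]))]
```

Contact at TCP 34.6, which is the grip height 25.6 plus 9 as expected, so it is fully down. The ends match within 0.3 mm. Releasing with a part opening.

Request:
carry_out:
  motion:
    - [0,0,0,0,0,-1.5,-0.2]
    - [0,0,0,0,0,-1.5,0.55]
    - [0,0,0,0,0,-1.5,0.55]
    - [0,0,0,0,0,-1.5,0.55]
    - [0,0,0,0,0,-1.5,0.55]

```text
clock: 8.72
position: [477.6, -247.9, 34.6]
ee_rot: [0.985, -0.17, -0.0, 0.0]
contact_force: [0.6, 0.6, 0.7]
gripper_width: 66.0
grasp_force: 0.0
```

Request:
carry_out:
  motion:
    - [0,0,0,0,0,-8,0.55]
    - [0,0,0,0,0,-30,0.55]
    - [0,0,0,0,0,-70,0.55]
    - [0,0,0,0,0,-130,0.55]
    - [0,0,0,0,0,-180,0.55]

```text
clock: 9.35
position: [477.7, -248.0, 217.7]
ee_rot: [0.985, -0.17, 0.001, 0.0]
contact_force: [0.8, 0.1, -0.6]
gripper_width: 66.2
grasp_force: 0.0
```

Request:
carry_out:
  motion:
    - [0,0,0,-55,0,0,0.55]
    - [0,0,0,-80,0,0,0.55]
    - [0,0,0,-80,0,0,0.55]
    - [0,0,0,-80,0,0,0.55]

```text
clock: 9.85
position: [403.1, -221.3, 215.3]
ee_rot: [0.985, -0.17, 0.001, 0.0]
contact_force: [0.6, 0.3, 0.1]
gripper_width: 65.7
grasp_force: 0.0
```

```bash
python3 - <<'E'
from h import *
w=cam("wrist");t=cam("side");u=proj(t,[478,-247,40])[0].astype(int);c=t["color"]
cv2.imwrite("pics/e.png",np.hstack([cv2.resize(w["color"],(400,300)),cv2.resize(c[u[1]-60:u[1]+60,u[0]-80:u[0]+80],(400,300))]))
E
```

```text
(no output)
```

View pics/e.png

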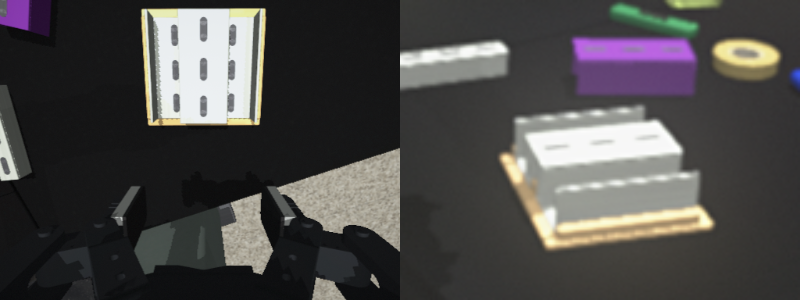

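The cap sits over the middle of the pair (left panel, columns 178–228, centred at 203). Its slots line up with the trough slots, its top is just above the flange tops, and its ends are flush. Handing in.

```bash
python3 -c "
from bench import *
print(job_done())"
```

```text
the job is handed in; nothing more can be done
None
```

The plain channel is set open side down over the middle of the pair, fully down and with its ends lined up within about 0.3 mm; the narrow channel was not touched, and the job was handed in at about 10 s on the robot's clock (no verdict came back).

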